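# Load the centrifuge in balance, every tube opposite its like

## Task

Load the four tubes from the rack into the centrifuge so that it will run balanced: the stopper tube goes into the bucket straight opposite the stopper tube already in the rotor, the open tube opposite the open one already there, and the two wide screw-cap tubes opposite each other in the pair of buckets left over. Stand every tube upright and fully down in its bucket, do not tip any tube over, leave the two tubes already loaded in their buckets and do not knock the small bottles beside the centrifuge.

Things in the scene. Friction and masses are not known exactly. Their poses are not given: they have to be found in the camera images.
- centrifuge: Low white bench centrifuge, 236 x 232 mm, fixed; round bowl of 94 mm radius, flat rim 112 mm above the table. Origin under the bowl's centre, on the table. A control nose reaches 165 mm towards -x (its front, robot side); a clear dome lid stands open on its far side, hinged 121 mm from the axis, leaning away, top 320 mm above the table.
- rotor: Aluminium rotor in the bowl; it cannot turn. Origin on its axis, level with the bucket floors (80 mm above the table); z up. Six upright buckets on a 62 mm radius: one on the rotor's +x axis, the rest every 60 degrees. Bore 19.5 mm, 40 mm deep, its top 7 mm flaring to 27 mm at the mouth (z = 40 mm). Hub knob: 22 mm across, top at z = 42 mm.
- stopper_tube: Slim sample tube with a narrow stopper, one to be loaded, starting in the fixed white rack beyond the analyser (rack 217 x 68 mm, 50 mm high; tube feet start 6 mm above the table, tubes about 60 mm apart): 14 mm glass body, 90 mm tall, stopper 17 mm across from z = 77 to 90 mm. Origin at the centre of its underside, z up its length; round, so its yaw means nothing. May lean up to 0.1 rad in its hole.
- open_tube: Open glass tube without any cap, to be loaded, starts in the rack: 14 mm across, 82 mm tall, round foot. Origin at the centre of its underside, z up its length; round, so its yaw means nothing. May lean up to 0.1 rad in its hole.
- screw_tube_1: Tube with a wide ribbed screw cap, to be loaded, starts in the rack: 16 mm body, 98 mm tall, cap 22.5 mm across from z = 79 to 98 mm. Origin at the centre of its underside, z up its length; round, so its yaw means nothing. May lean up to 0.1 rad in its hole.
- screw_tube_2: The second tube with a wide ribbed screw cap, alike in every way to the first. Origin at the centre of its underside, z up its length; round, so its yaw means nothing. May lean up to 0.1 rad in its hole.
- loaded_stopper_tube: Slim stopper tube like the one in the rack (90 mm tall, stopper 17 mm), already standing in one of the rotor's buckets. Origin at the centre of its underside, z up its length; round, so its yaw means nothing. May lean up to 0.1 rad in its hole.
- loaded_open_tube: Open glass tube like the one in the rack (82 mm tall, 14 mm), already standing in another bucket of the rotor, two buckets away from the loaded stopper tube. Origin at the centre of its underside, z up its length; round, so its yaw means nothing. May lean up to 0.1 rad in its hole.
- white_bottle: Bystander: squat white bottle, 30 mm across, 52 mm tall, loose on the table between analyser and centrifuge. Origin at the centre of its underside.
- dropper_bottle: Bystander: slender dropper bottle with a rubber bulb, 24 mm across, 74 mm tall, loose on the table between analyser and centrifuge. Origin at the centre of its underside.
Things that resemble listed ones, but are neither listed nor needed, are in the scene too. What is shaped like the screw_tube_1 but orange is not meant.

How it is judged:
At the end, for the whole second after the job is handed in: All six tubes stand in buckets at rest: underside 54 to 70 mm from the rotor axis, -4 to +6 mm from the bucket floor, tilt under 0.25 rad; each pair of like tubes is opposite: undersides over 115 mm apart (opposite buckets 124 mm, next nearest 107 mm) (horizontal distance between stopper_tube and rotor between 0.054 and 0.07 m and z of stopper_tube in the frame of rotor between -0.004 and 0.006 m and angle between each of stopper_tube, open_tube, screw_tube_1, screw_tube_2, loaded_stopper_tube, loaded_open_tube's own z axis and vertical below 0.25 rad and linear speed of each of stopper_tube, open_tube, screw_tube_1, screw_tube_2, loaded_stopper_tube, loaded_open_tube below 0.02 m/s and horizontal distance between open_tube and rotor between 0.054 and 0.07 m and z of open_tube in the frame of rotor between -0.004 and 0.006 m and horizontal distance between screw_tube_1 and rotor between 0.054 and 0.07 m and z of screw_tube_1 in the frame of rotor between -0.004 and 0.006 m and horizontal distance between screw_tube_2 and rotor between 0.054 and 0.07 m and z of screw_tube_2 in the frame of rotor between -0.004 and 0.006 m and horizontal distance between loaded_stopper_tube and rotor between 0.054 and 0.07 m and z of loaded_stopper_tube in the frame of rotor between -0.004 and 0.006 m and horizontal distance between loaded_open_tube and rotor between 0.054 and 0.07 m and z of loaded_open_tube in the frame of rotor between -0.004 and 0.006 m and horizontal distance between stopper_tube and loaded_stopper_tube above 0.115 m and horizontal distance between open_tube and loaded_open_tube above 0.115 m and horizontal distance between screw_tube_1 and screw_tube_2 above 0.115 m); the robot touches nothing.
It fails at once if a tube is tipped over or dropped on its side (angle between any of stopper_tube, open_tube, screw_tube_1, screw_tube_2, loaded_stopper_tube, loaded_open_tube's own z axis and vertical above 0.9 rad).
It fails at once if a tube already in the rotor is taken out or shifted to another bucket (moved over 20 mm) (distance of any of loaded_stopper_tube, loaded_open_tube from where it was at the start of the episode above 0.02 m).
It fails at once if one of the two small bottles beside the centrifuge is knocked (moved over 25 mm) (distance of any of white_bottle, dropper_bottle from where it was at the start of the episode above 0.025 m).
It also fails if it takes over 96 s, if anything falls off the work surface, if the arm or the gripper's body presses on something with over 40 N, if the wrist force passes 120 N, or if a joint passes its speed limit or range.

## Robot

A 6-joint arm with a two-finger parallel gripper is mounted at the origin on a cart in front of the work surface, level with it; the furniture and walls round the work are solid. World frame = base frame: x ahead of the robot, y to its left, z up, the work surface at z = 0. Lengths are in m, angles in rad, forces in N, time in s.
With the tool pointing down it reaches from about 0.425 to 0.925 m from the base axis. Payload 12.5 kg.
Tool frame: the origin (TCP) lies at the very end of the fingers, on their centre line; the grasp point (between the pads) lies 19 mm behind it; z points along the fingers, y is the line along which they close (so a half turn about z gives the same grasp; the last joint's range is limited). The gripper opens to 85 mm and grips with 20 to 120 N. Pads are 22 mm wide; open, the fingers measure 114 mm over their backs; the gripper's body (76 mm by 85 mm) begins 54 mm behind the grasp point. The pads swing forward as they close: fully open they stand 13 mm farther back than shut.
Start: joints at [-1.264, 0.491, 1.559, -0, 1.092, -0.106], TCP at [0.251, -0.573, 0.231] pointing down, gripper open.
Joint ranges: [-3.1, 3.1], [-0.84, 2.19], [0.05, 2.79], [-1.13, 4.28], [0.06, 2.93], [-2.69, 2.69]. Speed limits (rad/s): [2.22, 2.22, 2.79, 3.14, 3.14, 3.14].

## Interface

Orientations are given as a unit quaternion [x, y, z, w].
In Python, from station import ctrl, cams gives the robot as it stands.
- The arm moves only by the tool move_arm, never from a script. Its argument "plan" is one flat list of numbers, 6 for each row, row after row: the shift along the tool's x, y, z in mm, then the turn, a rotation vector about the tool's x, y, z in rad. In form: [x, y, z, wx, wy, wz, x, y, z, wx, wy, wz, ...]. A call has 1 to 12 rows; each row is the pose to reach, as a shift and turn from the pose commanded when the call began, along the tool's axes at that moment; what a row does not reach only later rows make up. A row lasts 1/12 s, in which the tool goes at most 41.7 mm and 7.16 degrees, less where a joint would pass 70% of its speed; a pose out of reach is approached as far as the arm can. A call with a gripper value outside its range is refused whole. "hand" is the gripper command: -1 is shut, 1 is fully open, values between are in proportion, set as the call begins (left out, the last holds). The fingers move at their own pace and stop on an object; "force" is the grip in N (left out, the last holds). Time passes only in rows, so rows that repeat a pose let the fingers close. It gives the time, the measured TCP pose, the force, the opening and the grip force at its end, in the units of the state.
- ctrl.get_obs(): the state, without advancing time (a new reading comes with each control period).
- cams.capture(name): name is "side" or "top"; returns the picture (400x640x3 uint8, red, green, blue); there is no depth.
- cams.camera_params(name): a dict with "intrinsics" (3x3 intrinsics, pixels), "rvec" (rotation vector, rad) and "tvec" (3), from world to camera coordinates, as OpenCV has them. Camera axes: x right, y down, z forward; pixel columns grow to the right and rows downward; lengths in m; the calibration is good to about 2 mm. A picture is of the moment at which its call begins. camera_params takes no time and is no camera call.
- ctrl.sign_off(): hands the job in; it is judged then, once.
The state is a dict: "time_s": time; "q": joint angles; "joint_vel": joint speeds; "joint_efforts": joint torques, N m; "position": TCP position; "eef_rot": TCP orientation; "contact_force": force on the tool from outside, world axes, zero at the start; "wrist_torque": the same for the moment, N m; "opening": opening from 0.0 (shut) to 1.0 (fully open); "finger_force": force on a finger pad.
Only numpy, scipy, OpenCV 4.12 (cv2) and the standard library are available. Lean on these libraries where they do the work, as an engineer would, in place of code of your own. Each camera call takes 0.05 s, during which the arm holds its last target. There are 200 camera calls.

## Working session

There is one attempt and no reset: what is moved stays moved. The work goes in short steps, Python scripts to look and compute and a tool call to move; the robot and the scene stay as the last step left them, time stands still between calls to the robot, and variables do not carry over. Pictures are saved under pics/ and viewed, at most 15 in all, crops included, and the job is handed in when it is done.

Besides the shell and the picture viewer there is one more tool, called after ">>>" as a command line: name --argument value ..., lists and objects as JSON in quotes. move_arm: Moves the arm, as the interface text tells. Its arguments: {"type":"object","properties":{"plan":{"type":"array"},"hand":{"type":"number"},"force":{"type":"number"}},"required":["plan"]}

```bash
ls; mkdir -p pics; python3 - <<'E'
from station import ctrl,cams
import cv2
for n in("side","top"):
    im=cams.capture(n); cv2.imwrite(f"pics/{n}0.png",im[:,:,::-1])
    p=cams.camera_params(n); print(n,p)
    import numpy as np
    R=cv2.Rodrigues(np.array(p['rvec'],float))[0];print(-R.T@np.array(p['tvec']).ravel())
o=ctrl.get_obs();print(o)
E
```

```text
pics
side {'intrinsics': array([[464.64589112,   0.        , 326.21154555],
       [  0.        , 464.64589112, 198.56445886],
       [  0.        ,   0.        ,   1.        ]]), 'rvec': array([ 0.08048786, -2.66282944,  1.56091416]), 'tvec': array([0.53543962, 0.12305794, 1.03026171])}
[0.46107049 0.87485711 0.62073914]
top {'intrinsics': array([[400.41116987,   0.        , 319.3940732 ],
       [  0.        , 400.41116987, 194.78238974],
       [  0.        ,   0.        ,   1.        ]]), 'rvec': array([ 2.18913914, -2.16430431,  0.06589771]), 'tvec': array([-0.10428189,  0.57145299,  0.94580757])}
[ 0.50080522 -0.1116146   0.98423651]
{'time_s': 0.1, 'q': array([-1.26361571e+00,  4.91454138e-01,  1.55937983e+00, -1.20750864e-05,
        1.09172341e+00, -1.05615683e-01]), 'joint_vel': array([-1.02939568e-03, -8.37248697e-05,  8.49414031e-04, -8.36471449e-04,
       -8.79733601e-04,  1.66737310e-03]), 'joint_efforts': array([ 2.31084356e-03, -6.19447374e+01, -2.62025267e+01, -6.11928112e-05,
        2.90900258e-03, -6.50393712e-07]), 'position': array([ 0.25068062, -0.57230403,  0.23081722]), 'eef_rot': array([ 9.78774725e-01,  2.04938538e-01, -5.38609273e-05, -4.79377612e-04]), 'contact_force': array([-0.15915885,  0.39416345, -0.45271703]), 'wrist_torque': array([-0.0058016 , -0.06008223,  0.00657153]), 'finger_force': 0.0, 'opening': 1.001298301309809}
```

View pics/side0.png

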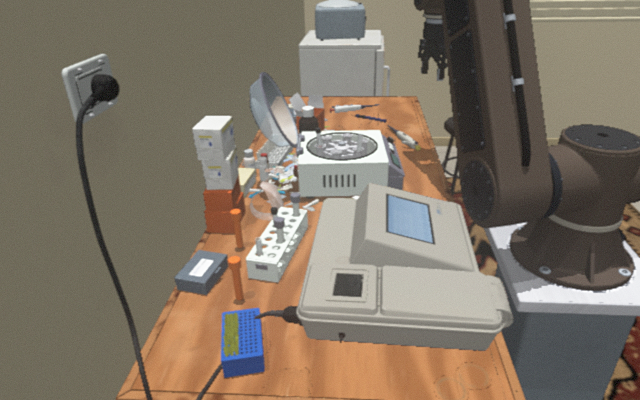

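View pics/top0.png

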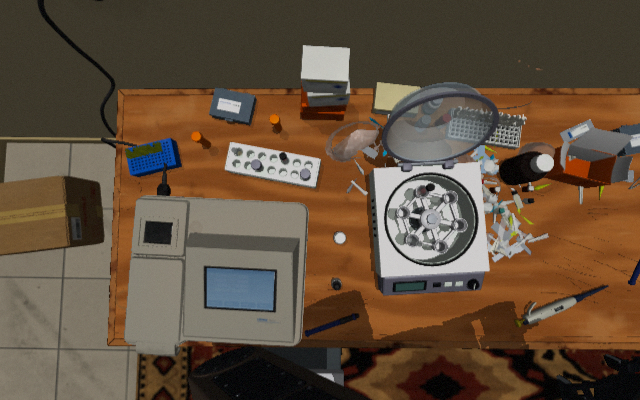

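The top view has the rack at about (273,165) and the rotor at about (431,219). The side view has the rack at about (279,243) and the rotor at about (342,147). I'll enlarge both regions.

```bash
python3 - <<'E'
import cv2,numpy as np
t=cv2.imread("pics/top0.png");s=cv2.imread("pics/side0.png")
def c(im,x,y,w,h,k): return cv2.resize(im[y:y+h,x:x+w],None,fx=k,fy=k,interpolation=cv2.INTER_CUBIC)
cv2.imwrite("pics/c1.png",c(t,380,168,100,100,6))
a=c(t,220,135,110,60,7); b=c(s,240,190,110,100,5)
cv2.imwrite("pics/c2.png",a); cv2.imwrite("pics/c3.png",c(s,235,180,90,105,5.7))
cv2.imwrite("pics/c4.png",c(s,295,120,100,75,8))
E
```

```text
(no output)
```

View pics/c1.png

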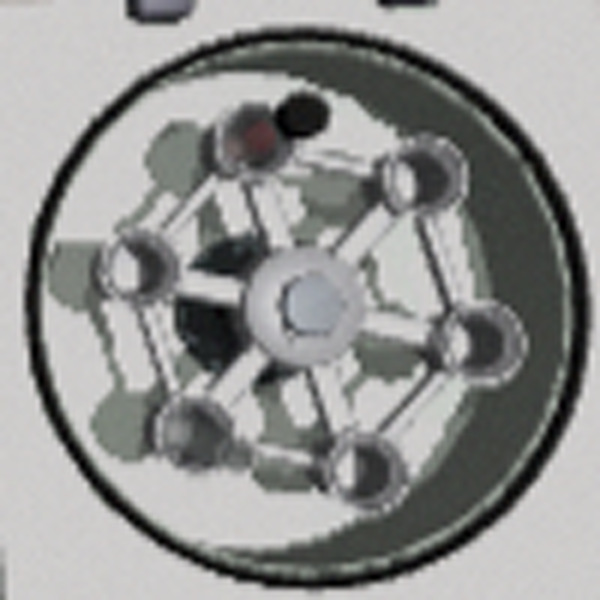

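View pics/c2.png

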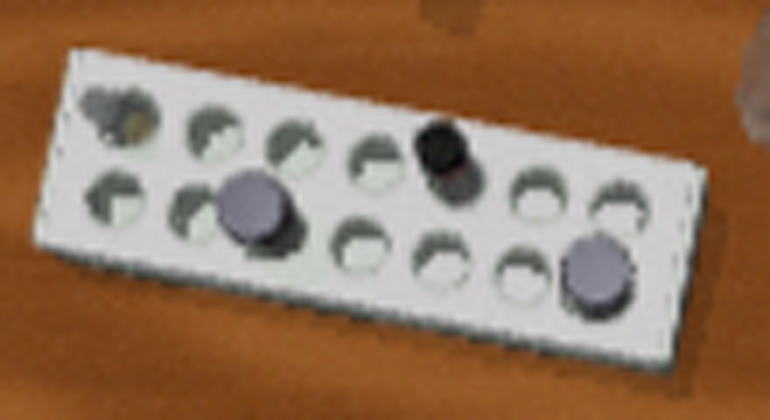

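View pics/c3.png

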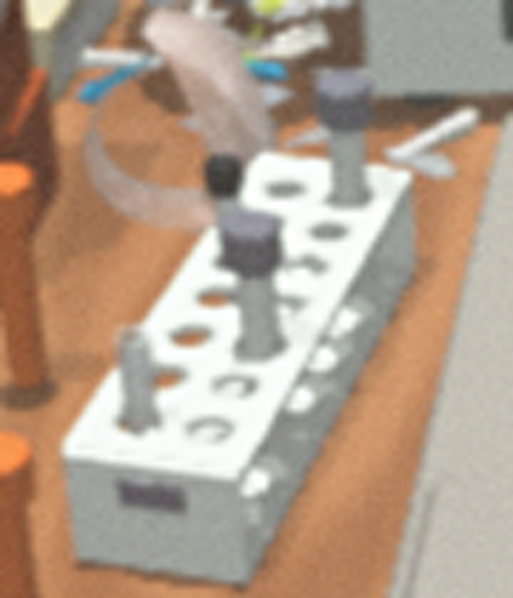

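View pics/c4.png

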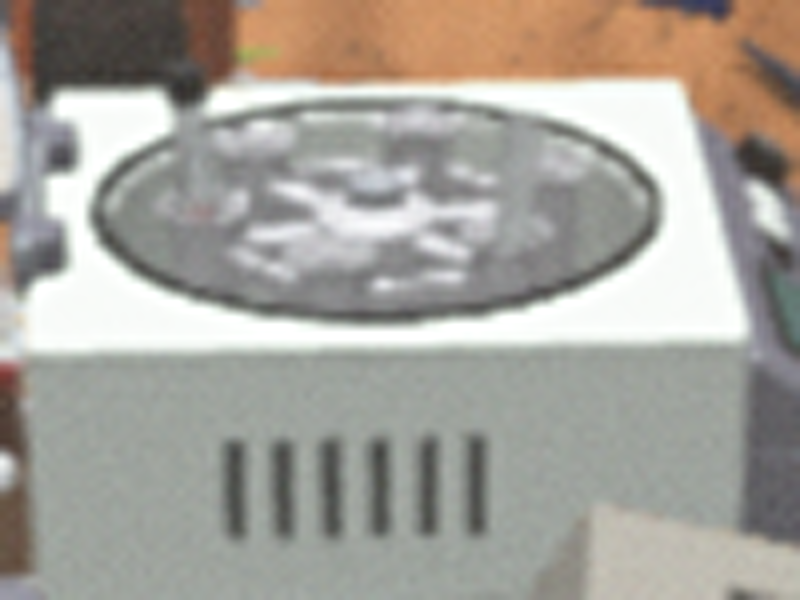

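```bash
cat > h.py <<'E'
import numpy as np,cv2
from station import ctrl,cams
P={}
for n in("side","top"):
    p=cams.camera_params(n);R=cv2.Rodrigues(np.array(p['rvec'],float))[0];t=np.array(p['tvec'],float).reshape(3,1)
    P[n]=(np.array(p['intrinsics']),R,t)
def ray(n,u,v):
    K,R,t=P[n];d=R.T@np.linalg.inv(K)@[u,v,1.];return (-R.T@t).ravel(),d
def plane(n,u,v,z):
    o,d=ray(n,u,v);return o+d*(z-o[2])/d[2]
def tri(a,b):  # top px, side px
    A=P['top'][0]@np.hstack(P['top'][1:]);B=P['side'][0]@np.hstack(P['side'][1:])
    X=cv2.triangulatePoints(A,B,np.array(a,float),np.array(b,float)).ravel();return X[:3]/X[3]
def proj(n,X):
    K,R,t=P[n];return cv2.projectPoints(np.array([X],float),R,t,K,None)[0].ravel()
def uc(x,y,k,x0,y0): return ((x+.5)/k-.5+x0,(y+.5)/k-.5+y0)
E
python3 - <<'E'
from h import *
from scipy.optimize import least_squares
np.set_printoptions(precision=4,suppress=True)
T=lambda x,y:uc(x,y,7,220,135); S=lambda x,y:uc(x,y,5.7,235,180)
for n,a,b in(("screwA",(253,205),(250,223)),("screwB",(597,268),(343,83)),("stop",(442,147),(222,165)),("open",(97,103),(132,338))):
    X=tri(T(*a),S(*b));print(n,X,"reproj",proj('top',X)-T(*a),proj('side',X)-S(*b))
# hole rows in the top view, plane z=.05
H=[(131,118),(458,178),(115,197),(280,228),(605,287)]
print("holes open,stop,-,A,B\n",np.array([plane('top',*T(*h),.05) for h in H]))
# rack top corners both views
for a,b in(((70,48),(65,450)),((707,168),(262,155)),((672,366),(410,178)),((37,240),(240,475))):print("rack corner",tri(T(*a),S(*b)))
C=lambda x,y:uc(x,y,6,380,168);D=lambda x,y:uc(x,y,8,295,120)
B=[(482,342),(425,180),(253,140),(138,270),(195,432),(367,470)]
W=np.array([plane('top',*C(*b),.12)[:2] for b in B])
f=lambda p:np.concatenate([W[i]-p[:2]-.062*np.array([np.cos(p[2]+i*np.pi/3),np.sin(p[2]+i*np.pi/3)]) for i in range(6)])
r=least_squares(f,[*W.mean(0),-1.7]);print("rotor",r.x,"res mm",r.fun.reshape(-1,2)*1e3)
for i in range(6):print(i,r.x[:2]+.062*np.array([np.cos(r.x[2]+i*np.pi/3),np.sin(r.x[2]+i*np.pi/3)]))
print("hub",tri(C(313,302),D(378,182)),"lst top",tri(C(303,115),D(187,82)),"mouth tri",tri(C(482,342),D(420,118)),tri(C(425,180),D(255,135)))
E
```

```text
screwA [0.6337 0.0435 0.1034] reproj [0.0064 0.0694] [-0.0538 -0.0061]
screwB [ 0.6138 -0.0662  0.1034] reproj [0.034  0.4399] [-0.3105 -0.0283]
stop [ 0.6549 -0.0152  0.0935] reproj [-0.0071 -0.0726] [0.0537 0.0067]
open [0.6689 0.0978 0.0876] reproj [0.0126 0.1161] [-0.0953 -0.0139]
holes open,stop,-,A,B
 [[ 0.6712  0.0949  0.05  ]
 [ 0.6518 -0.0161  0.05  ]
 [ 0.6442  0.0996  0.05  ]
 [ 0.6342  0.0436  0.05  ]
 [ 0.6153 -0.0662  0.05  ]]
rack corner [0.6937 0.116  0.0507]
rack corner [ 0.6559 -0.0999  0.0488]
rack corner [ 0.59   -0.0888  0.0453]
rack corner [0.6284 0.1257 0.049 ]
rotor [ 0.5169 -0.3399 -1.7737] res mm [[ 0.0914 -0.3802]
 [-0.9808 -0.3758]
 [ 0.2745  0.329 ]
 [-0.606   0.5694]
 [ 0.7109  0.0432]
 [ 0.51   -0.1855]]
0 [ 0.5044 -0.4006]
1 [ 0.5632 -0.3811]
2 [ 0.5757 -0.3204]
3 [ 0.5294 -0.2792]
4 [ 0.4705 -0.2987]
5 [ 0.458  -0.3595]
hub [ 0.5164 -0.3408  0.1211] lst top [ 0.5805 -0.3268  0.1631] mouth tri [ 0.5033 -0.4004  0.1218] [ 0.5617 -0.3807  0.1225]
```

>>> move_arm --plan '[0,0,-60,0,0,0.1,40,-20,-100,0,0,0.2,312,-215,-100,0,0,0.4128,312,-215,-100,0,0,0.4128,312,-215,-100,0,0,0.4128,312,-215,-100,0,0,0.4128,312,-215,-100,0,0,0.4128,312,-215,-100,0,0,0.4128,312,-215,-100,0,0,0.4128,312,-215,-100,0,0,0.4128,312,-215,-100,0,0,0.4128,312,-215,-100,0,0,0.4128]' --hand 0

```text
time_s: 1.1
position: [0.4519, -0.247, 0.3316]
eef_rot: [1.0, 0.002, 0.0, -0.0]
contact_force: [-0.0, -1.3, 0.7]
opening: 0.5
finger_force: 0.0
```

>>> move_arm --plan '[162,-181,130,0,0,0,162,-181,130,0,0,0,162,-181,130,0,0,0,162,-181,130,0,0,0,162,-181,130,0,0,0,162,-181,130,0,0,0,162,-181,130,0,0,0,162,-181,130,0,0,0,162,-181,130,0,0,0,162,-181,130,0,0,0]'

```text
time_s: 1.93
position: [0.612, -0.0701, 0.2013]
eef_rot: [1.0, -0.0, -0.0, 0.0]
contact_force: [-0.7, 0.1, -0.0]
opening: 0.504
finger_force: 0.0
```

```bash
python3 - <<'E'
from h import *
o=ctrl.get_obs();print(o['position'],o['eef_rot'],o['q'])
a=cams.capture('top')[130:230,230:350,::-1];b=cams.capture('side')[150:250,230:350,::-1]
cv2.imwrite('pics/d1.png',cv2.resize(np.vstack([a,b]),None,fx=3,fy=3,interpolation=cv2.INTER_CUBIC))
E
```

```text
[ 0.612003   -0.07010136  0.20131081] [ 9.99999971e-01 -1.00928397e-04 -1.92215758e-04  9.99987337e-05] [-2.21115483e-01  5.08383183e-01  1.61610875e+00 -3.28420670e-04
  1.01743198e+00  1.35005535e+00]
```

View pics/d1.png

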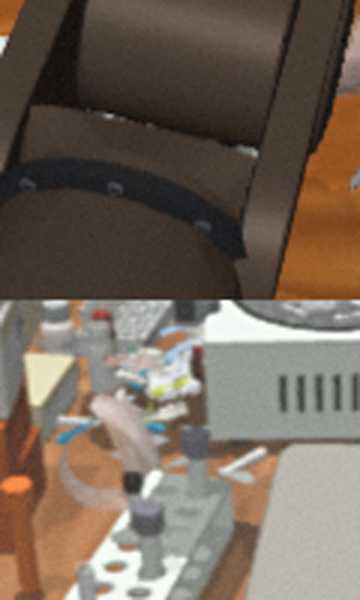

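>>> move_arm --plan '[2,-4,0,0,0,0,2,-4,40,0,0,0,2,-4,70,0,0,0,2,-4,100,0,0,0,2,-4,126,0,0,0,2,-4,126,0,0,0,2,-4,126,0,0,0]'

```text
time_s: 2.62
position: [0.6141, -0.0658, 0.0753]
eef_rot: [1.0, -0.0, -0.001, -0.0]
contact_force: [0.8, -0.2, 0.8]
opening: 0.499
finger_force: 0.0
```

```bash
python3 - <<'E'
from h import *
print(proj('side',[.614,-.066,.075]))
b=cams.capture('side')[140:260,230:350,::-1]
cv2.imwrite('pics/d2.png',cv2.resize(b,None,fx=5,fy=5,interpolation=cv2.INTER_CUBIC))
E
```

```text
[295.01165617 204.73449836]
```

View pics/d2.png

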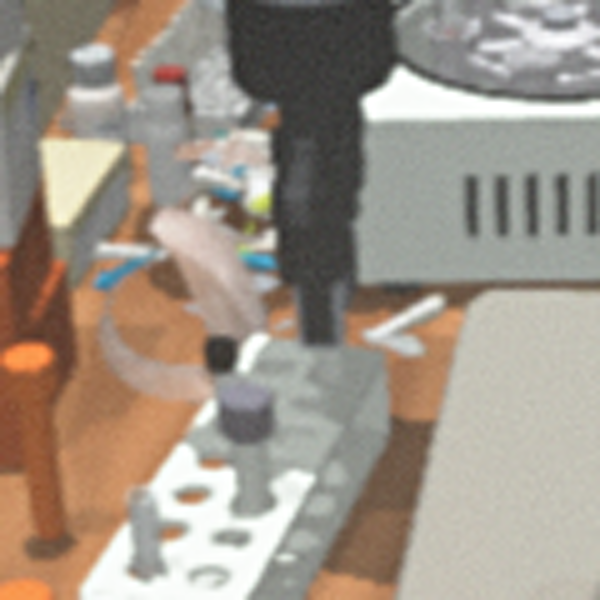

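The finger stands in front of the screw-B cap at about (294,197) in the full image, so the gripper is in line. I'll close it.

>>> move_arm --plan '[0,0,0,0,0,0,0,0,0,0,0,0,0,0,0,0,0,0,0,0,0,0,0,0,0,0,0,0,0,0,0,0,0,0,0,0,0,0,-10,0,0,0,0,0,-30,0,0,0,0,0,-65,0,0,0,0,0,-105,0,0,0,0,0,-145,0,0,0,0,0,-185,0,0,0]' --hand -1 --force 40

```text
time_s: 3.67
position: [0.6137, -0.0653, 0.2636]
eef_rot: [1.0, 0.0, 0.0, 0.0]
contact_force: [0.2, -0.7, 1.0]
opening: 0.247
finger_force: 39.2
```

>>> move_arm --plan '[-30,0,-30,0,0,0,-109,335,-30,0,0,0,-109,335,-30,0,0,0,-109,335,-30,0,0,0,-109,335,-30,0,0,0,-109,335,-30,0,0,0,-109,335,-30,0,0,0,-109,335,-30,0,0,0,-109,335,-30,0,0,0,-109,335,-30,0,0,0,-109,335,-30,0,0,0,-109,335,-30,0,0,0]'

```text
time_s: 4.67
position: [0.505, -0.4003, 0.2909]
eef_rot: [1.0, -0.001, 0.0, 0.0]
contact_force: [-0.8, 0.8, -0.6]
opening: 0.246
finger_force: 39.3
```

```bash
python3 - <<'E'
from h import *
p=ctrl.get_obs()['position'];print(p)
print([proj('side',p-[0,0,dz])for dz in(0,.069)])
a=cams.capture('top')[140:290,350:500,::-1];b=cams.capture('side')[40:190,270:420,::-1]
cv2.imwrite('pics/d3.png',cv2.resize(np.hstack([a,b]),None,fx=2.66,fy=2.66,interpolation=cv2.INTER_CUBIC))
E
```

```text
[ 0.50495276 -0.40031683  0.29092181]
[array([346.25845524,  76.29947723]), array([346.23673677, 100.85535792])]
```

View pics/d3.png

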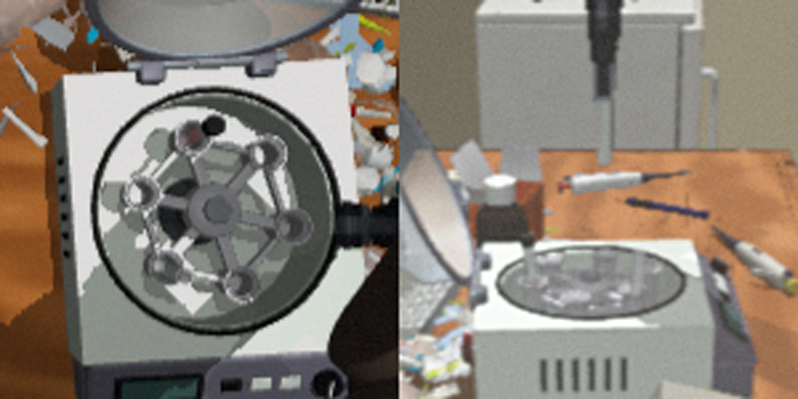

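>>> move_arm --plan '[1,0,30,0,0,0,1,0,60,0,0,0,1,0,80,0,0,0,1,0,90,0,0,0,1,0,98,0,0,0,1,0,106,0,0,0,1,0,114,0,0,0,1,0,122,0,0,0,1,0,130,0,0,0,1,0,136,0,0,0,1,0,139,0,0,0,1,0,139,0,0,0]'

```text
time_s: 5.77
position: [0.5065, -0.4006, 0.1515]
eef_rot: [1.0, -0.0, 0.0, 0.0]
contact_force: [-0.4, -0.0, 0.2]
opening: 0.246
finger_force: 39.4
```

>>> move_arm --plan '[0,0,2,0,0,0,0,0,3,0,0,0,0,0,3,0,0,0]'

```text
time_s: 6.02
position: [0.5074, -0.4011, 0.1511]
eef_rot: [1.0, -0.0, 0.002, 0.002]
contact_force: [-1.2, 3.6, 19.1]
opening: 0.246
finger_force: 41.3
```

>>> move_arm --plan '[0,0,0,0,0,0,0,0,0,0,0,0,0,0,0,0,0,0,0,0,0,0,0,0,0,0,-10,0,0,0,0,0,-30,0,0,0,0,0,-65,0,0,0,0,0,-105,0,0,0,0,0,-145,0,0,0,0,0,-145,0,0,0]' --hand -0.1

```text
time_s: 6.85
position: [0.5077, -0.4017, 0.3023]
eef_rot: [1.0, 0.0, 0.004, 0.004]
contact_force: [-1.1, -0.3, 0.1]
opening: 0.449
finger_force: 0.0
```

```bash
python3 - <<'E'
from h import *
p=ctrl.get_obs()['position'];print(p,[proj(n,[.5044,-.4006,.178]) for n in('top','side')])
a=cams.capture('top')[168:268,380:480,::-1];b=cams.capture('side')[95:195,295:395,::-1]
cv2.imwrite('pics/d4.png',cv2.resize(np.hstack([a,b]),None,fx=4,fy=4,interpolation=cv2.INTER_CUBIC))
E
```

```text
[ 0.50772014 -0.40171435  0.30228751] [array([469.46891606, 224.60431851]), array([346.4202903 , 115.80617937])]
```

View pics/d4.png

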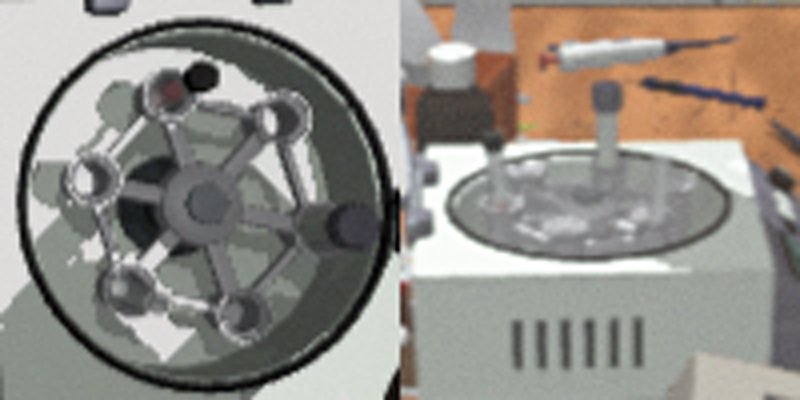

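>>> move_arm --plan '[126,-445,90,0.008,-0.008,0,126,-445,90,0.008,-0.008,0,126,-445,90,0.008,-0.008,0,126,-445,90,0.008,-0.008,0,126,-445,90,0.008,-0.008,0,126,-445,90,0.008,-0.008,0,126,-445,90,0.008,-0.008,0,126,-445,90,0.008,-0.008,0,126,-445,90,0.008,-0.008,0,126,-445,90,0.008,-0.008,0,126,-445,90,0.008,-0.008,0,126,-445,90,0.008,-0.008,0]' --hand 0

```text
time_s: 7.95
position: [0.632, 0.0494, 0.2007]
eef_rot: [1.0, 0.002, -0.006, -0.004]
contact_force: [-0.7, 0.2, -0.1]
opening: 0.5
finger_force: 0.0
```

>>> move_arm --plan '[2,6,0,-0.008,0.01,0.003,2,6,0,-0.008,0.01,0.003,2,6,0,-0.008,0.01,0.003,2,6,0,-0.008,0.01,0.003]'

```text
time_s: 8.28
position: [0.634, 0.0374, 0.2032]
eef_rot: [1.0, -0.002, 0.001, 0.0]
contact_force: [0.2, -0.0, -0.0]
opening: 0.501
finger_force: 0.0
```

>>> move_arm --plan '[0,-6,10,0,0,0,0,-6,40,0,0,0,0,-6,70,0,0,0,0,-6,100,0,0,0,0,-6,128,0,0,0,0,-6,128,0,0,0,0,-6,128,0,0,0]'

```text
time_s: 8.87
position: [0.634, 0.0442, 0.0743]
eef_rot: [1.0, -0.002, -0.0, -0.0]
contact_force: [0.8, -1.0, 0.3]
opening: 0.501
finger_force: 0.0
```

>>> move_arm --plan '[0,0,0,0,0,0,0,0,0,0,0,0,0,0,0,0,0,0,0,0,0,0,0,0,0,0,0,0,0,0,0,0,0,0,0,0,0,0,-10,0,0,0,0,0,-30,0,0,0,0,0,-65,0,0,0,0,0,-105,0,0,0,0,0,-145,0,0,0,0,0,-185,0,0,0]' --hand -1

```text
time_s: 9.87
position: [0.6336, 0.0447, 0.2633]
eef_rot: [1.0, -0.001, 0.001, 0.0]
contact_force: [0.6, 0.5, -0.6]
opening: 0.245
finger_force: 39.2
```

>>> move_arm --plan '[-104,324,-30,0,0,0,-104,324,-30,0,0,0,-104,324,-30,0,0,0,-104,324,-30,0,0,0,-104,324,-30,0,0,0,-104,324,-30,0,0,0,-104,324,-30,0,0,0,-104,324,-30,0,0,0,-104,324,-30,0,0,0,-104,324,-30,0,0,0,-104,324,-30,0,0,0,-104,324,-30,0,0,0]'

```text
time_s: 10.87
position: [0.5294, -0.2779, 0.2904]
eef_rot: [1.0, -0.001, 0.001, -0.0]
contact_force: [0.1, -0.2, -0.5]
opening: 0.248
finger_force: 39.3
```

```bash
python3 - <<'E'
from h import *
b=cams.capture('side')[40:190,270:420,::-1]
o=ctrl.get_obs();p=o['position'];print(p,o['eef_rot'])
u=proj('side',p-[0,0,.069]);print(u,(u-[270,40])*4)
cv2.imwrite('pics/d5.png',cv2.resize(b,None,fx=4,fy=4,interpolation=cv2.INTER_CUBIC))
E
```

```text
[ 0.52951571 -0.27771125  0.29032954] [ 9.99999115e-01 -7.61815340e-04  1.09106458e-03  3.03537704e-06]
[335.09827384 115.50373132] [260.39309535 302.01492529]
```

View pics/d5.png

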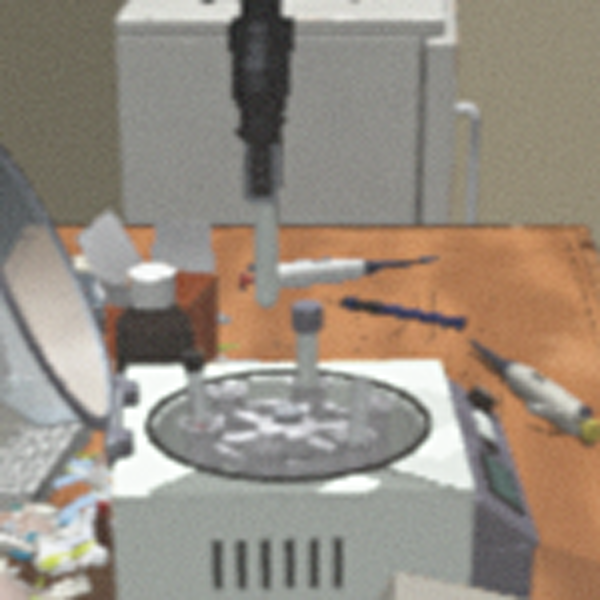

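>>> move_arm --plan '[2,1,30,0,0,0,2,1,60,0,0,0,2,1,80,0,0,0,2,1,90,0,0,0,2,1,98,0,0,0,2,1,106,0,0,0,2,1,114,0,0,0,2,1,122,0,0,0,2,1,130,0,0,0,2,1,136,0,0,0,2,1,139,0,0,0,2,1,139,0,0,0]'

```text
time_s: 11.92
position: [0.5317, -0.2803, 0.1512]
eef_rot: [1.0, -0.002, 0.001, 0.0]
contact_force: [0.1, -0.8, 1.0]
opening: 0.251
finger_force: 39.4
```

>>> move_arm --plan '[0,0,1,0,0,0,0,0,2,0,0,0,0,0,2,0,0,0]'

```text
time_s: 12.17
position: [0.5324, -0.2805, 0.1509]
eef_rot: [1.0, -0.002, 0.003, 0.001]
contact_force: [-1.4, 1.2, 13.7]
opening: 0.238
finger_force: 40.8
```

Bottomed. Release and lift.

>>> move_arm --plan '[0,0,0,0,0,0,0,0,0,0,0,0,0,0,0,0,0,0,0,0,0,0,0,0,0,0,-10,0,0,0,0,0,-30,0,0,0,0,0,-65,0,0,0,0,0,-105,0,0,0,0,0,-145,0,0,0,0,0,-145,0,0,0]' --hand -0.1

```text
time_s: 13.0
position: [0.5328, -0.2811, 0.3026]
eef_rot: [1.0, -0.001, 0.006, 0.003]
contact_force: [1.2, -0.8, -0.6]
opening: 0.45
finger_force: 0.0
```

>>> move_arm --plan '[0,-265,0,0,0,0,0,-265,0,0,0,0,0,-265,0,0,0,0,0,-265,0,0,0,0,121,-265,100,0,0,0,121,-265,100,0,0,0,121,-265,100,0,0,0,121,-265,100,0,0,0,121,-265,100,0,0,0,121,-265,100,0,0,0,121,-265,100,0,0,0,121,-265,100,0,0,0]' --hand -0.1

```text
time_s: 14.0
position: [0.6528, -0.0159, 0.1951]
eef_rot: [1.0, -0.002, 0.001, 0.0]
contact_force: [-1.1, -0.8, 0.5]
opening: 0.449
finger_force: 0.0
```

```bash
python3 - <<'E'
from h import *
o=ctrl.get_obs();print(o['position'],o['eef_rot'])
b=cams.capture('side')
m=(b[150:240,240:300].max(2)<60)
n,l,st,c=cv2.connectedComponentsWithStats(m.astype(np.uint8))
print([(s.tolist(),(q+[240,150]).round(1)) for s,q in zip(st[1:],c[1:]) if s[4]>8], proj('side',[.6545,-.0153,.0905]))
E
```

```text
[ 0.65283945 -0.01594473  0.19509867] [ 9.99997944e-01 -1.57855702e-03  1.26231883e-03  1.62837276e-04]
[([20, 0, 17, 20, 107], array([267.4, 156.2])), ([32, 58, 4, 6, 15], array([273.6, 211.1]))] [273.87620242 209.67761765]
```

>>> move_arm --plan '[1,0,10,0,0,0,1,0,40,0,0,0,1,0,70,0,0,0,1,0,100,0,0,0,1,0,125,0,0,0,1,0,125,0,0,0,1,0,125,0,0,0]'

```text
time_s: 14.63
position: [0.6539, -0.016, 0.069]
eef_rot: [1.0, -0.002, 0.0, -0.0]
contact_force: [0.3, -0.7, 0.9]
opening: 0.451
finger_force: 0.0
```

>>> move_arm --plan '[0,0,0,0,0,0,0,0,0,0,0,0,0,0,0,0,0,0,0,0,0,0,0,0,0,0,0,0,0,0,0,0,0,0,0,0,0,0,-10,0,0,0,0,0,-30,0,0,0,0,0,-65,0,0,0,0,0,-105,0,0,0,0,0,-145,0,0,0,0,0,-185,0,0,0]' --hand -1

```text
time_s: 15.63
position: [0.6535, -0.0153, 0.2571]
eef_rot: [1.0, -0.001, 0.001, 0.0]
contact_force: [0.2, -0.9, -0.7]
opening: 0.174
finger_force: 39.1
```

>>> move_arm --plan '[-195.5,344,-33,0,0,0,-195.5,344,-33,0,0,0,-195.5,344,-33,0,0,0,-195.5,344,-33,0,0,0,-195.5,344,-33,0,0,0,-195.5,344,-33,0,0,0,-195.5,344,-33,0,0,0,-195.5,344,-33,0,0,0,-195.5,344,-33,0,0,0,-195.5,344,-33,0,0,0,-195.5,344,-33,0,0,0,-195.5,344,-33,0,0,0]'

```text
time_s: 16.63
position: [0.4566, -0.3596, 0.2876]
eef_rot: [1.0, -0.003, 0.001, 0.0]
contact_force: [-0.1, 0.4, 0.5]
opening: 0.178
finger_force: 39.1
```

```bash
python3 - <<'E'
from h import *
a=cams.capture('top')[140:290,350:500,::-1]
b=cams.capture('side')[40:190,270:420,::-1]
o=ctrl.get_obs();p=o['position'];print(p,o['eef_rot'])
u=proj('side',p-[0,0,.063]);print(u,(u-[270,40])*4)
cv2.imwrite('pics/d6.png',cv2.resize(b,None,fx=4,fy=4,interpolation=cv2.INTER_CUBIC))
E
```

```text
[ 0.45760042 -0.35814021  0.28730082] [ 9.99998429e-01 -1.36976485e-03  1.12524237e-03 -9.75964080e-06]
[363.08888002 104.76609673] [372.35552008 259.0643869 ]
```

View pics/d6.png

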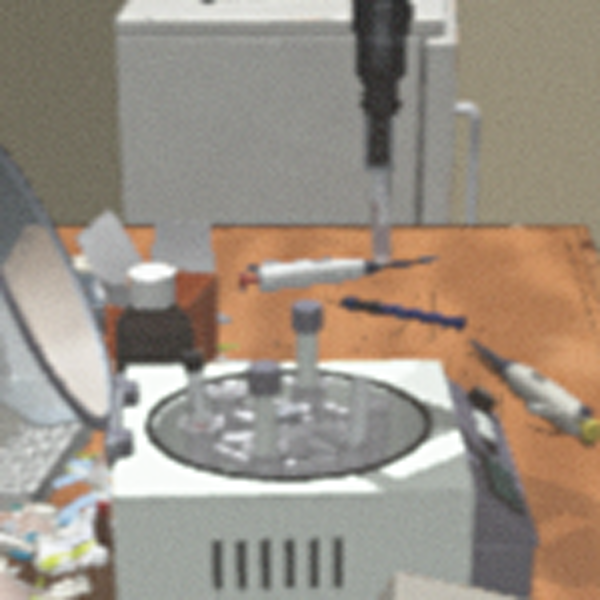

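>>> move_arm --plan '[1.5,1,30,0,0.06,0,1.5,1,60,0,0.06,0,1.5,1,80,0,0.06,0,1.5,1,90,0,0.06,0,1.5,1,98,0,0.06,0,1.5,1,106,0,0.06,0,1.5,1,114,0,0.06,0,1.5,1,122,0,0.06,0,1.5,1,130,0,0.06,0,1.5,1,136,0,0.06,0,1.5,1,141,0,0.06,0,1.5,1,141,0,0.06,0]'

```text
time_s: 17.73
position: [0.4593, -0.36, 0.1454]
eef_rot: [1.0, -0.002, 0.031, 0.0]
contact_force: [-0.6, 0.1, 0.9]
opening: 0.175
finger_force: 39.2
```

>>> move_arm --plan '[0,0,1,0,0,0,0,0,2,0,0,0,0,0,2,0,0,0]'

```text
time_s: 17.98
position: [0.4599, -0.3604, 0.145]
eef_rot: [0.999, -0.002, 0.032, 0.001]
contact_force: [0.0, 1.3, 8.6]
opening: 0.177
finger_force: 39.7
```

>>> move_arm --plan '[0,0,0,0,0,0,0,0,0,0,0,0,0,0,0,0,0,0,0,0,0,0,0,0,0,0,-10,0,0,0,0,0,-30,0,0,0,0,0,-65,0,0,0,0,0,-105,0,0,0,0,0,-145,0,-0.06,0,0,0,-145,0,-0.06,0,0,0,-145,0,-0.06,0]' --hand -0.1

```text
time_s: 18.9
position: [0.4509, -0.3601, 0.2915]
eef_rot: [1.0, -0.001, 0.003, 0.002]
contact_force: [-0.3, 0.2, -0.5]
opening: 0.445
finger_force: 0.0
```

>>> move_arm --plan '[100,-200,0,0,0,0,100,-200,0,0,0,0,100,-200,0,0,0,0,100,-250,0,0,0,0,150,-350,50,0,0,0,219,-457,90,0,0,0,219,-457,90,0,0,0,219,-457,90,0,0,0,219,-457,90,0,0,0,219,-457,90,0,0,0,219,-457,90,0,0,0,219,-457,90,0,0,0]'

```text
time_s: 19.9
position: [0.6626, 0.082, 0.2024]
eef_rot: [1.0, -0.002, 0.0, -0.0]
contact_force: [0.1, 0.8, 0.0]
opening: 0.456
finger_force: 0.0
```

>>> move_arm --plan '[0,0,0,0,0,0,0,0,0,0,0,0,0,0,0,0,0,0]'

```text
time_s: 20.15
position: [0.662, 0.0799, 0.2031]
eef_rot: [1.0, -0.001, 0.0, 0.0]
contact_force: [0.2, 0.3, 0.4]
opening: 0.447
finger_force: 0.0
```

```bash
python3 - <<'E'
from h import *
b=cams.capture('side')[150:280,210:340,::-1]
o=ctrl.get_obs();p=o['position'];print(p,o['eef_rot'])
cv2.imwrite('pics/d7.png',cv2.resize(b,None,fx=4.6,fy=4.6,interpolation=cv2.INTER_CUBIC))
E
```

```text
[0.66211828 0.079214   0.20377528] [ 9.99998142e-01 -1.81296763e-03  6.44297932e-04  1.21407641e-04]
```

View pics/d7.png

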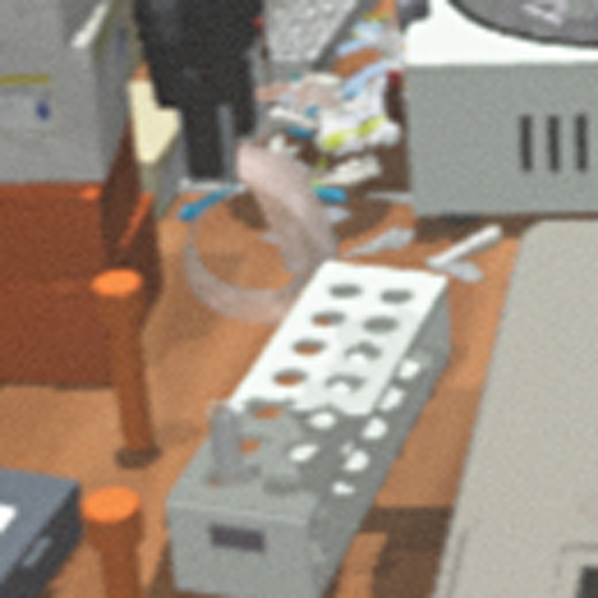

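>>> move_arm --plan '[7.4,-18,0,0,0,0,7.4,-18,10,0,0,0,7.4,-18,40,0,0,0,7.4,-18,70,0,0,0,7.4,-18,100,0,0,0,7.4,-18,125,0,0,0,7.4,-18,146,0,0,0,7.4,-18,146,0,0,0,7.4,-18,146,0,0,0]'

```text
time_s: 20.95
position: [0.6698, 0.0968, 0.0576]
eef_rot: [1.0, -0.002, 0.0, 0.0]
contact_force: [0.7, -1.0, 0.4]
opening: 0.449
finger_force: 0.0
```

>>> move_arm --plan '[0,0,0,0,0,0,0,0,0,0,0,0,0,0,0,0,0,0,0,0,0,0,0,0,0,0,0,0,0,0,0,0,0,0,0,0,0,0,-10,0,0,0,0,0,-30,0,0,0,0,0,-65,0,0,0,0,0,-105,0,0,0,0,0,-145,0,0,0,0,0,-185,0,0,0]' --hand -1

```text
time_s: 21.95
position: [0.6693, 0.0983, 0.2457]
eef_rot: [1.0, -0.001, 0.001, -0.0]
contact_force: [0.9, 0.7, -0.1]
opening: 0.149
finger_force: 39.3
```

>>> move_arm --plan '[-106,100,-40,0,0,0,-106,100,-40,0,0,0,-106,100,-40,0,0,0,-106,479,-40,0,0,0,-106,479,-40,0,0,0,-106,479,-40,0,0,0,-106,479,-40,0,0,0,-106,479,-40,0,0,0,-106,479,-40,0,0,0,-106,479,-40,0,0,0,-106,479,-40,0,0,0,-106,479,-40,0,0,0]'

```text
time_s: 22.95
position: [0.5628, -0.3605, 0.2834]
eef_rot: [1.0, -0.001, 0.001, 0.0]
contact_force: [-0.0, -0.1, -0.5]
opening: 0.151
finger_force: 39.3
```

>>> move_arm --plan '[0,0,0,0,0,0,0,0,0,0,0,0,0,0,0,0,0,0]'

```text
time_s: 23.2
position: [0.5633, -0.3584, 0.2827]
eef_rot: [1.0, -0.002, 0.001, -0.0]
contact_force: [0.2, 0.0, -0.5]
opening: 0.151
finger_force: 39.3
```

>>> move_arm --plan '[0,22,-3,0,0,0,0,22,-3,0,0,0,0,22,-3,0,0,0,0,22,-3,0,0,0]'

```text
time_s: 23.53
position: [0.5637, -0.3794, 0.2857]
eef_rot: [1.0, -0.001, 0.001, -0.0]
contact_force: [-0.7, 0.9, -0.4]
opening: 0.151
finger_force: 39.3
```

```bash
python3 - <<'E'
from h import *
b=cams.capture('side')[40:190,270:420,::-1]
o=ctrl.get_obs();p=o['position'];print(p,o['eef_rot'])
u=proj('side',p-[0,0,.052]);print(u,(u-[270,40])*4)
cv2.imwrite('pics/d8.png',cv2.resize(b,None,fx=4,fy=4,interpolation=cv2.INTER_CUBIC))
E
```

```text
[ 0.56366562 -0.37941807  0.28563628] [ 9.99999082e-01 -9.14653198e-04  9.96153987e-04 -8.95715936e-05]
[324.78148047  98.98202849] [219.12592186 235.92811395]
```

View pics/d8.png

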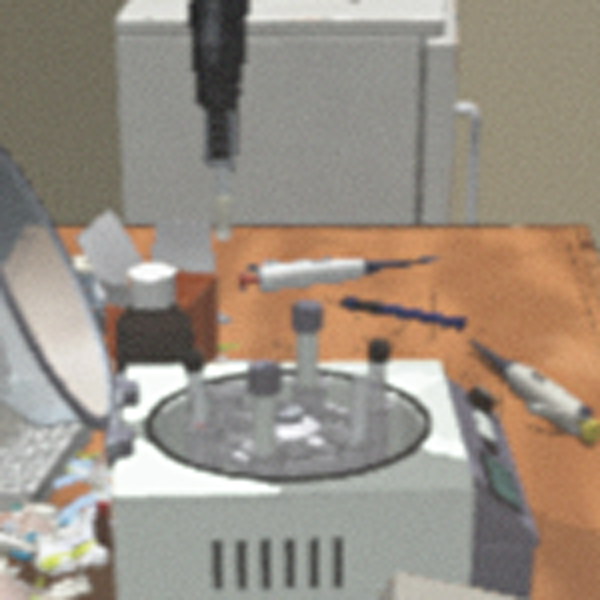

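>>> move_arm --plan '[1.5,1.5,30,0,0,0,1.5,1.5,60,0,0,0,1.5,1.5,85,0,0,0,1.5,1.5,98,0,0,0,1.5,1.5,106,0,0,0,1.5,1.5,114,0,0,0,1.5,1.5,122,0,0,0,1.5,1.5,130,0,0,0,1.5,1.5,138,0,0,0,1.5,1.5,146,0,0,0,1.5,1.5,151,0,0,0,1.5,1.5,151,0,0,0]'

```text
time_s: 24.58
position: [0.5652, -0.3824, 0.1338]
eef_rot: [1.0, -0.002, 0.001, -0.0]
contact_force: [1.2, -0.6, 0.0]
opening: 0.147
finger_force: 39.3
```

>>> move_arm --plan '[0,0,1,0,0,0,0,0,2,0,0,0,0,0,2,0,0,0]'

```text
time_s: 24.83
position: [0.5656, -0.3826, 0.1335]
eef_rot: [1.0, -0.002, 0.002, 0.001]
contact_force: [-0.9, 1.9, 7.5]
opening: 0.151
finger_force: 40.0
```

Bottomed. Release, lift, then move clear towards the robot.

>>> move_arm --plan '[0,0,0,0,0,0,0,0,0,0,0,0,0,0,0,0,0,0,0,0,0,0,0,0,0,0,-10,0,0,0,0,0,-30,0,0,0,0,0,-65,0,0,0,0,0,-105,0,0,0,0,0,-145,0,0,0,0,0,-180,0,0,0,0,0,-180,0,0,0,-60,60,-180,0,0,0]' --hand -0.1

```text
time_s: 25.83
position: [0.5389, -0.4084, 0.3156]
eef_rot: [1.0, 0.001, 0.004, 0.001]
contact_force: [0.8, -1.1, -1.1]
opening: 0.451
finger_force: 0.0
```

>>> move_arm --plan '[-100,180,0,0,0,0,-100,180,0,0,0,0,-100,180,0,0,0,0,-100,180,0,0,0,0,-100,180,0,0,0,0,-100,180,0,0,0,0,-100,180,0,0,0,0]'

```text
time_s: 26.42
position: [0.4331, -0.593, 0.3117]
eef_rot: [1.0, -0.003, 0.001, -0.0]
contact_force: [0.4, 0.5, 0.1]
opening: 0.45
finger_force: 0.0
```

```bash
python3 - <<'E'
from h import *
print(ctrl.get_obs()['position'])
for n,x,y,z in(("scB",.5044,-.4006,.178),("scA",.5294,-.2792,.178),("stop",.458,-.3595,.17),("open",.5632,-.3811,.162)):
    u=proj('top',[x,y,z]);v=proj('side',[x,y,z]);print(n,(u-[380,168])*4,(v-[295,95])*4+[400,0])
a=cams.capture('top')[168:268,380:480,::-1];b=cams.capture('side')[95:195,295:395,::-1]
cv2.imwrite('pics/d9.png',cv2.resize(np.hstack([a,b]),None,fx=4,fy=4,interpolation=cv2.INTER_CUBIC))
E
```

```text
[ 0.43311601 -0.59304382  0.31170663]
scB [357.87566426 226.41727405] [605.68116118  83.22471747]
scA [113.87358911 173.56910231] [561.40597085 144.37700582]
stop [271.43119129 317.99226052] [670.33806436 114.23232829]
open [306.54182188 110.90039574] [522.13305496 113.50837071]
```

View pics/d9.png

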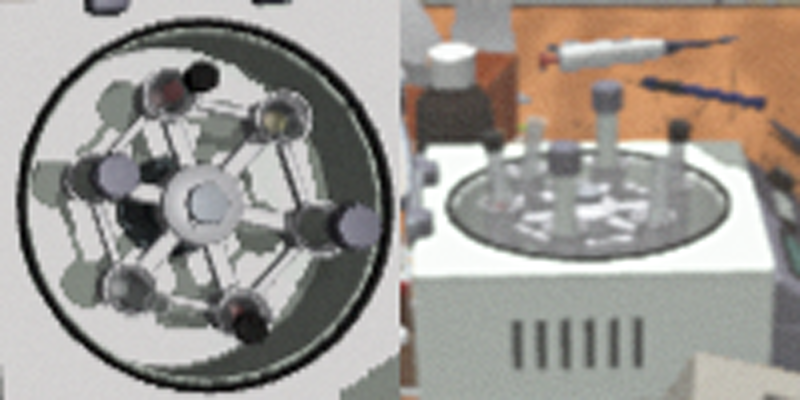

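All four tubes are down in the right buckets. Cap tops are near where I predicted, and the stopper leans about 0.1 rad, like the loaded one. I'll hand in.

```bash
python3 -c "
from station import ctrl
print(ctrl.sign_off())"
```

```text
the job is handed in; nothing more can be done
None
```

I loaded all four tubes opposite their partners and handed the job in at about 26.5 s. The last pictures showed every tube fully down in its bucket. The judge's verdict was not returned.

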